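Fish the long spatula out from under the sliding tray

TASK

The long wooden spatula is in the bottom of the wooden utensil box, under the shallow tray that slides along the top. Push the tray along, away from the spatula's handle end, until it is fully home against the end wall of the box, then take hold of the spatula, tip its handle end up and draw it out slantwise through the opening. Finish still holding the whole spatula up in the gripper, at least 5 cm above the rim of the box and touching nothing else, with the tray still home and the other things on the bench left where they stand.

Things in the scene. Friction and masses are not known exactly. Their poses are not given: they have to be found in the camera images.
- utensil_box: Open-topped light bamboo box fixed to the bench: 388 mm long (its y axis), 200 wide (x), 72 high; origin at centre of underside, z up. Walls 8 mm: inside y -186 to 186, x -92 to 92; inner floor 6 mm above the bench. 6 mm wide runners and keeper strips along both long walls (from 44 mm up) leave 172 mm free width. The tray's home end is +y; the -y end stays open above.
- top_tray (a joint): Slide of the shallow bamboo teaspoon tray along the box's +y, in m: 0 farthest from home, 0.100 home, where it meets the box's +y end wall. Starts at 0 to 0.06. Captive in its runners (cannot lift or turn); about 2.5 N slides it and it stays where left. Tray 181 mm wide, 130 long, 50 to 68 mm above the bench, so 44 mm clear over the inner floor. Home, it covers box y 56 to 186.
- top_tray_edge (a point): The middle of the top edge (68 mm above the bench) of the tray's -y end wall, on its outer face: the wall that faces the opening and can be pushed towards the box's +y end.
- spatula: Dark wooden spatula, 310 mm long, about 85 g, loose, flat on the box's floor, blade under the tray, handle end towards box -y (y axes nearly parallel). Origin mid length on its underside; y points to the blade end, z up. Handle y -155 to 70, 20 mm wide, 14 thick; blade y 85 to 155, 60 wide, 7 thick; undersides level. Balance point about 20 mm from origin towards the blade.
- spatula_butt (a point): The free end of the spatula's handle, at mid thickness (y -155).
- spatula_tip (a point): The end of the spatula's blade, at mid thickness (y 155).
- lunch_container: Round stainless steel lunch container with clipped lid, 132 mm across, 73 mm high, loose bystander; origin at the centre of its underside, z up.
- sauce_bottle: Empty capped green sauce bottle, 56 mm across, 196 mm high, loose bystander; origin at the centre of its underside, z up.
- chopstick_holder: Round bamboo chopstick holder, 76 mm across, 130 mm high, with chopsticks standing up to 230 mm high, loose bystander; origin at the centre of its underside, z up.
- ice_pack: Flat blue ice pack, 95 x 165 x 26 mm, lying on the bench, loose bystander; origin at the centre of its underside, z up.
- mug: White mug, 78 mm across, 92 mm high, handle towards its +y, loose bystander; origin at the centre of its underside, z up.
- tea_tin: Round steel tea tin with a lid, 77 mm across, 106 mm high, loose bystander; origin at the centre of its underside, z up.

How it is judged:
By the outcome, as a careful person would: the job done as asked, in the order asked, and still so for the second after the job is handed in, while the arm keeps its last pose, push and grip.
It also fails if it takes over 54 s, if anything falls off the work surface, if the arm or the gripper's body presses on something with over 40 N, if the wrist force passes 120 N, or if a joint passes its speed limit or range.

ROBOT

A 7-joint arm with a two-finger parallel gripper is mounted at the origin on the work surface. World frame = base frame: x ahead of the robot, y to its left, z up, the work surface at z = 0. Lengths are in m, angles in rad, forces in N, time in s.
With the tool pointing down it reaches from about 0.4 to 0.85 m from the base axis. Payload 10.4 kg.
Tool frame: the origin (TCP) lies on the centre line of the jaws, within the pads' length; the fingertips stand 17 mm ahead of it and the grasp point (between the pads) lies 2 mm behind it; z points along the fingers, y is the direction in which the jaws open and shut (so a half turn about z gives the same grasp; the last joint's range is limited). The gripper opens to 87 mm and grips with 3 to 60 N. Pads are 19 mm wide; open, the fingers measure 117 mm over their backs; the gripper's body (75 mm by 190 mm) begins 51 mm behind the grasp point.
Start: joints at [1.267, 0.332, -0.065, 1.46, 0.022, 1.35, -0.088], TCP at [0.173, -0.601, 0.24] pointing down, gripper open.
Joint ranges: [-2.6, 2.6], [-0.5, 2.12], [-1.47, 1.34], [0.16, 2.42], [-1.27, 4.41], [0.06, 2.06], [-2.6, 2.6]. Speed limits (rad/s): [2.22, 2.22, 2.79, 2.79, 3.14, 3.14, 3.14].

INTERFACE

Orientations are given as a unit quaternion [x, y, z, w].
In Python, from bench import r gives the robot as it stands.
- The arm moves only by the tool apply_moves, never from a script. Its argument "commands" is a list of rows, each an object with "rot": the turn, a rotation vector about the world's x, y, z in units of 180 degrees (1.0 is 180 degrees), a list of three; "linear": the shift along the world's x, y, z in units of 0.3 m (1.0 is 0.3 m), a list of three; "grip": the closure, from -1 (fully open) to 1 (shut). A call has 1 to 20 rows; each row is the pose to reach, as a shift and turn from the pose commanded when the call began, turning the shorter way round; what a row does not reach only later rows make up. A row lasts 1/10 s, in which the tool goes at most 50 mm and 8.59 degrees, less where a joint would pass 70% of its speed; a pose out of reach is approached as far as the arm can. A call with a number of a shift or a turn outside -1 to 1 is refused whole. A call with a gripper value outside its range is refused whole. The fingers move at their own pace and stop on an object; "newtons" is the grip in N (left out, the last holds). Time passes only in rows, so rows that repeat a pose let the fingers close. It gives the time, the measured TCP pose, the force and the opening at its end, in the units of the state.
- r.read_state(): the state, without advancing time (a new reading comes with each control period).
- r.camera(name): name is "side" or "top"; returns a dict with "frame" (400x640x3 uint8, red, green, blue), "mtx" (3x3 intrinsics, pixels), "extrinsics" (4x4, takes a point from world to camera coordinates). Camera axes: x right, y down, z forward; pixel columns grow to the right and rows downward; lengths in m; the calibration is good to about 2 mm. A picture is of the moment at which its call begins. There is no depth.
- r.close_job(): hands the job in, once; it reports no verdict.
Trained networks look in a picture, given as the dict that the camera call returned (one of the last four; its "shot" number tells which), for a name from the list of things; names that differ only in an ending like _2 or _b are one class to them, and where a whole thing is asked for, a point or a joint stands for the part that bears it (a point fixed in the world has none). Each returns a list of dicts, best first, with "p" (0 to 1); they miss things now and then, are a little off and sometimes report something else, mostly with a low value. They report only what shows in the picture. A call takes as long as a camera call.
- r.search_frame(thing, picture): "bbox" ([left, top, width, height] in pixels, round what is visible of it).
- r.spot_point(thing, picture): "location" ([column, row] in pixels: a listed point, or the origin of a listed thing).
The state is a dict: "time": time; "joint_positions": joint angles; "joint_vel": joint speeds; "joint_torque": joint torques, N m; "ee_pos": TCP position; "eef_rot": TCP orientation; "ft_force": force on the tool from outside, world axes, zero at the start; "torque": the same for the moment, N m; "width": finger opening in m.
Only numpy, scipy, OpenCV 4.12 (cv2) and the standard library are available. Lean on these libraries where they do the work, as an engineer would, in place of code of your own. Each camera call takes 0.05 s, during which the arm holds its last target. There are 200 camera calls.

## Working session

There is one attempt and no reset: what is moved stays moved. The work goes in short steps, Python scripts to look and compute and a tool call to move; the robot and the scene stay as the last step left them, time stands still between calls to the robot, and variables do not carry over. Pictures are saved under pics/ and viewed, about 8 in all and at most 12, crops included, and the job is handed in when it is done.

Besides the shell and the picture viewer there is one more tool, called after "Emit:" as name([rows], argument=value, ...), one row to a line, values as JSON. apply_moves: Moves the arm, as the interface text tells. Its arguments: {"type":"object","properties":{"commands":{"type":"array","items":{"type":"object","properties":{"rot":{"type":"array","items":{"type":"number"}},"linear":{"type":"array","items":{"type":"number"}},"grip":{"type":"number"}}}},"newtons":{"type":"number"}},"required":["commands"]}

```bash
mkdir -p pics; ls
cat > h.py <<'E'
import numpy as np, cv2
from bench import r
def proj(c,P):
    P=np.atleast_2d(P); q=(np.c_[P,np.ones(len(P))]@np.array(c["extrinsics"]).T)[:,:3]@np.array(c["mtx"]).T
    return q[:,:2]/q[:,2:]
def at_z(c,px,z):
    E=np.array(c["extrinsics"]);R=E[:3,:3];t=E[:3,3];o=-R.T@t
    d=R.T@np.linalg.inv(c["mtx"])@np.array([px[0],px[1],1.]); return o+d*(z-o[2])/d[2]
def save(c,n,crop=None,s=1):
    f=np.array(c["frame"])[:,:,::-1]
    if crop: x,y,w,h=crop; f=f[y:y+h,x:x+w]
    cv2.imwrite("pics/"+n,cv2.resize(f,None,fx=s,fy=s,interpolation=cv2.INTER_CUBIC))
E
python3 - <<'E'
from h import *
s=r.read_state(); print({k:np.round(v,3).tolist() for k,v in s.items()})
for n in("top","side"):
    c=r.camera(n); save(c,n+"0.png"); E=np.array(c["extrinsics"]); print(n,"cam at",-E[:3,:3].T@E[:3,3])
    for t in("top_tray_edge","spatula_butt","spatula_tip","utensil_box","lunch_container","sauce_bottle","chopstick_holder","ice_pack","mug","tea_tin"):
        z={"top_tray_edge":.068,"spatula_butt":.013,"spatula_tip":.0095}.get(t,0)
        for d in r.spot_point(t,c)[:1]: print(t,round(d["p"],2),np.round(d["location"],1),np.round(at_z(c,d["location"],z),3))
E
```

```text
pics
{'time': 0.0, 'joint_positions': [1.267, 0.333, -0.065, 1.461, 0.022, 1.35, -0.089], 'joint_vel': [-0.0, -0.001, -0.001, 0.001, 0.002, 0.0, 0.0], 'joint_torque': [-0.001, -62.326, 0.024, -38.99, -0.061, 0.04, 0.0], 'ee_pos': [0.173, -0.6, 0.239], 'eef_rot': [0.99, 0.14, -0.0, -0.001], 'ft_force': [0.307, -0.198, 0.189], 'torque': [-0.031, 0.036, 0.017], 'width': 0.087}
top cam at [0.46061655 0.04239483 1.19058993]
top_tray_edge 0.85 [365.4 199.5] [ 0.543 -0.069  0.068]
spatula_butt 0.62 [411.  197.3] [ 0.553 -0.186  0.013]
utensil_box 0.75 [353.3 202.2] [ 0.541 -0.046  0.   ]
lunch_container 0.72 [477.4 151.4] [ 0.669 -0.354  0.   ]
sauce_bottle 0.84 [337.9 137.8] [ 0.701 -0.008  0.   ]
chopstick_holder 0.56 [302.4 141.1] [0.693 0.08  0.   ]
ice_pack 0.74 [359.6 273.1] [ 0.369 -0.061  0.   ]
mug 0.55 [230.4 224. ] [0.487 0.255 0.   ]
tea_tin 0.8 [240.1 166.1] [0.629 0.233 0.   ]
side cam at [0.12436695 0.67737113 1.01694747]
top_tray_edge 0.63 [352.6 162.6] [ 0.551 -0.071  0.068]
spatula_butt 0.58 [372.1 148.4] [ 0.558 -0.186  0.013]
spatula_tip 0.87 [311.5 229.3] [0.549 0.118 0.01 ]
utensil_box 0.72 [349.7 186.8] [ 0.545 -0.049  0.   ]
lunch_container 0.63 [367.3  98.4] [ 0.678 -0.368  0.   ]
sauce_bottle 0.65 [292.3 171.3] [ 0.7   -0.014  0.   ]
chopstick_holder 0.97 [267.1 195.1] [0.707 0.086 0.   ]
ice_pack 0.2 [314.8 227.6] [0.549 0.104 0.   ]
mug 0.59 [306.2 288.9] [0.473 0.251 0.   ]
tea_tin 0.86 [255.4 250.8] [0.629 0.234 0.   ]
```

Run:
```python
import cv2
f=cv2.imread("pics/top0.png"); cv2.imwrite("pics/t1.png",cv2.resize(f[90:340,200:520],None,fx=2.4,fy=2.4,interpolation=2))
f=cv2.imread("pics/side0.png"); cv2.imwrite("pics/s1.png",cv2.resize(f[60:310,220:480],None,fx=2.4,fy=2.4,interpolation=2))
```

```text
(no output)
```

View pics/t1.png

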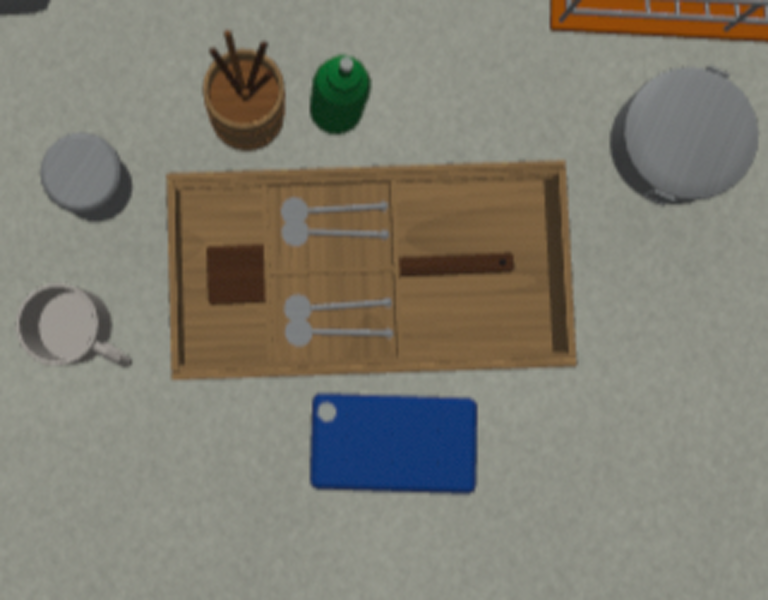

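View pics/s1.png

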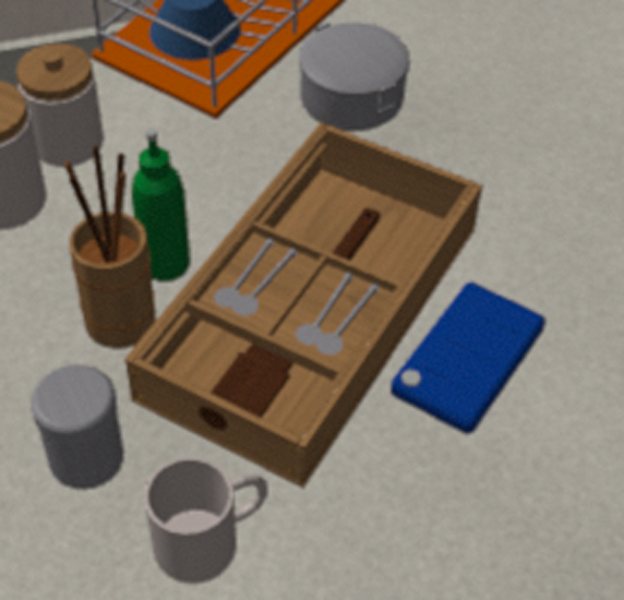

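The top view (crop scale 2.4) shows the box rim corners at crop (167,174), (564,162), (576,365) and (172,378). The tray sits mid-box with its -y wall at about crop x 393. The spatula handle is visible from crop (400,267) to (513,262), with the blade showing at the far end. The side view agrees.

```bash
cat >> h.py <<'E'
def frame(o,yaw): # box/spatula planar frame
    c,s=np.cos(yaw),np.sin(yaw); return np.array([[c,-s],[s,c]]),np.array(o)
E
python3 - <<'E'
from h import *
from scipy.optimize import least_squares
C={n:r.camera(n) for n in("top","side")}
px={"top":np.array([(167,174),(564,162),(576,365),(172,378)])/2.4+[200,90],
"side":np.array([(133,363),(325,124),(481,187),(303,447)])/2.4+[220,60]}
# far x(+x,+y),(+x,-y),(-x,-y),(-x,+y)
loc=np.array([(.1,.194),(.1,-.194),(-.1,-.194),(-.1,.194)])
def W(p,l,z): c,s=np.cos(p[2]),np.sin(p[2]); return np.c_[l@np.array([[c,s],[-s,c]])+p[:2],np.full(len(l),z)]
f=lambda p,ns=("top","side"):np.concatenate([(proj(C[n],W(p,loc,.072))-px[n]).ravel() for n in ns])
for ns in(("top",),("side",),("top","side")):
    b=least_squares(f,[.545,-.045,0],args=(ns,)); print(ns,b.x,np.round(b.fun,1))
p=b.x;c,s=np.cos(p[2]),np.sin(p[2]);R=np.array([[c,-s],[s,c]])
tb=lambda q:np.round(R.T@(q[:2]-p[:2]),4)
T=C["top"];S=C["side"];t=lambda x,y:(x/2.4+200,y/2.4+90);sd=lambda x,y:(x/2.4+220,y/2.4+60)
for nm,cam,q,z in[("trayedge",T,t(390,183),.068),("trayedge",T,t(398,355),.068),("butt end L",T,t(513,254),.02),("butt end R",T,t(514,271),.02),("handle far L",T,t(400,258),.02),("handle far R",T,t(400,276),.02),
 ("blade tip",T,t(207,247),.013),("blade tip",T,t(208,304),.013),("blade L",T,t(262,244),.013),("blade R",T,t(264,302),.013),
 ("S butt",S,sd(372,209),.02),("S trayL",S,sd(254,226),.068),("S trayR",S,sd(395,288),.068),("S tipL",S,sd(213,391),.013),("S tipR",S,sd(263,414),.013)]:
    w=at_z(cam,q,z); print(nm,np.round(w,4),"box",tb(w))
for n in C:
    for t_ in("top_tray_edge","spatula_butt","spatula_tip","spatula"):
        for d in r.spot_point(t_,C[n])[:1]: print(n,t_,round(d["p"],2),np.round(d["location"],1),tb(at_z(C[n],d["location"],{"top_tray_edge":.068,"spatula":.006}.get(t_,.012))))
E
```

```text
('top',) [ 0.53674033 -0.04276331  0.03639473] [-0.6 -0.7  0.8 -1.   0.4  0.8 -0.6  0.8]
('side',) [ 0.53578093 -0.04070303  0.0369966 ] [-3.  -1.  -1.  -0.6  2.  -0.4  1.9  1.2]
('top', 'side') [ 0.53641801 -0.04201563  0.0367377 ] [-0.9 -0.5  0.4 -0.9  0.1  0.9 -0.9  1.  -2.9 -1.6 -1.  -1.   2.  -0.8
  2.   0.6]
trayedge [ 0.6207 -0.0628  0.068 ] box [ 0.0835 -0.0239]
trayedge [ 0.4544 -0.0699  0.068 ] box [-0.083  -0.0248]
butt end L [ 0.556 -0.191  0.02 ] box [ 0.0141 -0.1496]
butt end R [ 0.5388 -0.1918  0.02  ] box [-0.0031 -0.1498]
handle far L [ 0.5514 -0.0771  0.02  ] box [ 0.0137 -0.0356]
handle far R [ 0.5333 -0.077   0.02  ] box [-0.0044 -0.0349]
blade tip [0.5623 0.1178 0.013 ] box [0.0318 0.1588]
blade tip [0.5046 0.1162 0.013 ] box [-0.026   0.1593]
blade L [0.5656 0.0621 0.013 ] box [0.033  0.1029]
blade R [0.5068 0.0597 0.013 ] box [-0.0258  0.1027]
S butt [ 0.5513 -0.1887  0.02  ] box [ 0.0095 -0.1472]
S trayL [ 0.6231 -0.0595  0.068 ] box [ 0.086  -0.0206]
S trayR [ 0.4568 -0.0639  0.068 ] box [-0.0804 -0.019 ]
S tipL [0.5636 0.1081 0.013 ] box [0.0327 0.149 ]
S tipR [0.5064 0.1046 0.013 ] box [-0.0246  0.1476]
top top_tray_edge 0.83 [367.8 197.5] [ 0.0101 -0.0332]
top spatula_butt 0.94 [414.2 198.3] [ 0.0086 -0.152 ]
top spatula_tip 0.57 [286.2 203.4] [0.0063 0.1596]
side top_tray_edge 0.77 [357.3 162.6] [ 0.0037 -0.0354]
side spatula_butt 0.56 [375.4 146.5] [ 0.0127 -0.1567]
side spatula_tip 0.82 [313.7 230.2] [0.0116 0.1604]
```

Emit:
apply_moves([
  {"linear":[0.6,0.82,0],"rot":[0,0,0.2],"grip":-1},
  {"linear":[0.6,0.82,0],"rot":[0,0,0.2],"grip":-1},
  {"linear":[0.6,0.82,0],"rot":[0,0,0.2],"grip":-1},
  {"linear":[0.6,0.82,0],"rot":[0,0,0.2],"grip":-1},
  {"linear":[0.6,0.82,0],"rot":[0,0,0.2],"grip":-1},
  {"linear":[0.6,0.82,0],"rot":[0,0,0.2],"grip":-1},
  {"linear":[0.6,0.82,0],"rot":[0,0,0.2],"grip":-1},
  {"linear":[0.6,0.82,0],"rot":[0,0,0.2],"grip":-1},
  {"linear":[0.6,0.82,0],"rot":[0,0,0.2],"grip":-1},
  {"linear":[0.6,0.82,0],"rot":[0,0,0.2],"grip":-1},
])

```text
time: 2.6
ee_pos: [0.3521, -0.3559, 0.2394]
eef_rot: [0.899, 0.438, -0.0, -0.0]
ft_force: [-0.6, -0.1, -0.9]
width: 0.087
```

Emit:
apply_moves([
  {"linear":[0.637,0.823,0],"rot":[0,0,0.225],"grip":-1},
  {"linear":[0.637,0.823,0],"rot":[0,0,0.225],"grip":-1},
  {"linear":[0.637,0.823,0],"rot":[0,0,0.225],"grip":-1},
  {"linear":[0.637,0.823,0],"rot":[0,0,0.225],"grip":-1},
  {"linear":[0.637,0.823,0],"rot":[0,0,0.225],"grip":-1},
  {"linear":[0.637,0.823,0],"rot":[0,0,0.225],"grip":-1},
  {"linear":[0.637,0.823,0],"rot":[0,0,0.225],"grip":-1},
  {"linear":[0.637,0.823,0],"rot":[0,0,0.225],"grip":-1},
  {"linear":[0.637,0.823,0],"rot":[0,0,0.225],"grip":-1},
  {"linear":[0.637,0.823,0],"rot":[0,0,0.225],"grip":-1},
])

```text
time: 3.6
ee_pos: [0.5435, -0.1101, 0.2394]
eef_rot: [0.692, 0.722, -0.0, 0.0]
ft_force: [-0.2, -0.3, -0.4]
width: 0.0871
```

Emit:
apply_moves([
  {"linear":[0,0,-0.12],"grip":-1},
  {"linear":[0,0,-0.24],"grip":-1},
  {"linear":[0,0,-0.36],"grip":-1},
  {"linear":[0,0,-0.46],"grip":-1},
  {"linear":[0,0,-0.54],"grip":-1},
  {"linear":[0,0,-0.568],"grip":-1},
  {"linear":[0,0,-0.568],"grip":-1},
  {"linear":[0,0,-0.568],"grip":-1},
])

```text
validation failed for argument at $.co...
```

Run:
```python
from h import *
s=r.read_state(); print(s["time"],s["ee_pos"],s["ft_force"])
c=r.camera("side"); save(c,"s2.png",(270,70,180,180),3)
```

```text
3.6 [ 0.54354535 -0.11009247  0.23943793] [-0.24574713 -0.26796158 -0.42199786]
```

View pics/s2.png

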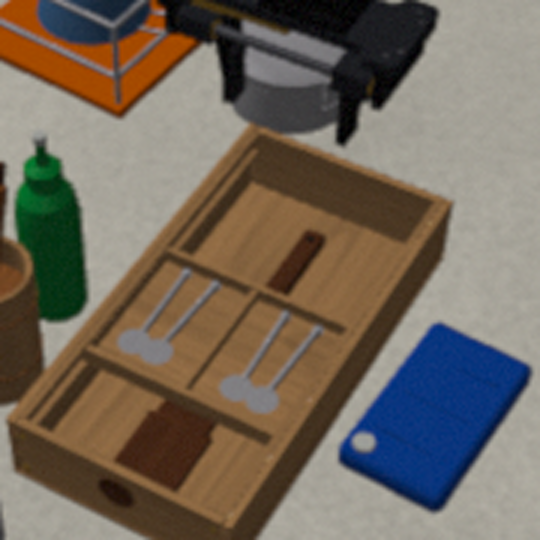

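The move was refused because "rot" is required in every row. The gripper is still high above the box, and its fingers show at crop (230,80) and (348,120).

Emit:
apply_moves([
  {"linear":[0,0,-0.12],"rot":[0,0,0],"grip":-1},
  {"linear":[0,0,-0.24],"rot":[0,0,0],"grip":-1},
  {"linear":[0,0,-0.36],"rot":[0,0,0],"grip":-1},
  {"linear":[0,0,-0.46],"rot":[0,0,0],"grip":-1},
  {"linear":[0,0,-0.54],"rot":[0,0,0],"grip":-1},
  {"linear":[0,0,-0.568],"rot":[0,0,0],"grip":-1},
  {"linear":[0,0,-0.568],"rot":[0,0,0],"grip":-1},
  {"linear":[0,0,-0.568],"rot":[0,0,0],"grip":-1},
])

```text
time: 4.45
ee_pos: [0.545, -0.1082, 0.0705]
eef_rot: [0.691, 0.723, 0.0, 0.001]
ft_force: [0.0, 0.6, 1.6]
width: 0.0873
```

Run:
```python
from h import *
c=r.camera("side"); save(c,"s3.png",(270,70,180,180),3)
```

```text
(no output)
```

View pics/s3.png

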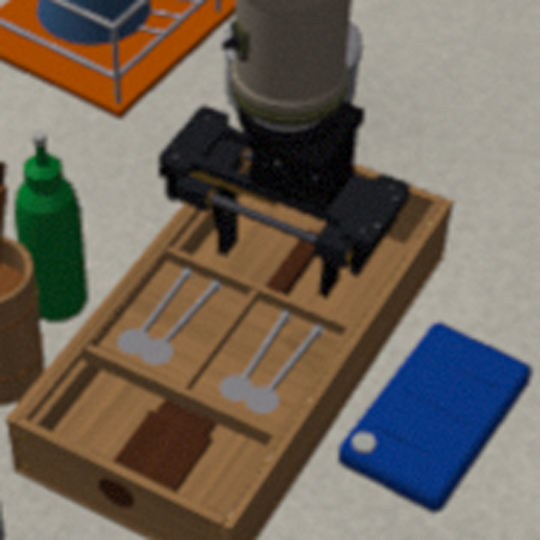

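The fingers straddle the handle inside the opening, in front of the tray wall. Now I'll push the tray along box +y.

Emit:
apply_moves([
  {"linear":[-0.001,0.03,0],"rot":[0,0,0],"grip":-1},
  {"linear":[-0.002,0.06,0],"rot":[0,0,0],"grip":-1},
  {"linear":[-0.003,0.09,0],"rot":[0,0,0],"grip":-1},
  {"linear":[-0.004,0.12,0],"rot":[0,0,0],"grip":-1},
  {"linear":[-0.005,0.15,0],"rot":[0,0,0],"grip":-1},
  {"linear":[-0.006,0.18,0],"rot":[0,0,0],"grip":-1},
  {"linear":[-0.007,0.21,0],"rot":[0,0,0],"grip":-1},
  {"linear":[-0.009,0.24,0],"rot":[0,0,0],"grip":-1},
  {"linear":[-0.01,0.27,0],"rot":[0,0,0],"grip":-1},
  {"linear":[-0.011,0.3,0],"rot":[0,0,0],"grip":-1},
  {"linear":[-0.012,0.32,0],"rot":[0,0,0],"grip":-1},
  {"linear":[-0.012,0.333,0],"rot":[0,0,0],"grip":-1},
])

```text
time: 5.7
ee_pos: [0.5405, -0.007, 0.0691]
eef_rot: [0.691, 0.723, -0.0, -0.0]
ft_force: [0.8, -3.2, 1.8]
width: 0.0872
```

Emit:
apply_moves([
  {"linear":[0,0.008,0],"rot":[0,0,0],"grip":-1},
  {"linear":[-0.001,0.016,0],"rot":[0,0,0],"grip":-1},
  {"linear":[-0.001,0.022,0],"rot":[0,0,0],"grip":-1},
  {"linear":[-0.001,0.026,0],"rot":[0,0,0],"grip":-1},
  {"linear":[-0.001,0.03,0],"rot":[0,0,0],"grip":-1},
])

```text
time: 6.2
ee_pos: [0.5402, 0.001, 0.0691]
eef_rot: [0.691, 0.723, -0.0, -0.0]
ft_force: [1.3, -7.0, 0.8]
width: 0.0872
```

Emit:
apply_moves([
  {"linear":[0,0.003,0],"rot":[0,0,0],"grip":-1},
  {"linear":[0,0.006,0],"rot":[0,0,0],"grip":-1},
  {"linear":[0,0.006,0],"rot":[0,0,0],"grip":-1},
])

```text
time: 6.5
ee_pos: [0.5402, 0.0011, 0.0691]
eef_rot: [0.692, 0.722, -0.001, 0.0]
ft_force: [-0.6, -8.8, 2.3]
width: 0.0869
```

Emit:
apply_moves([
  {"linear":[0,0.006,0],"rot":[0,0,0],"grip":-1},
  {"linear":[0,0.012,0],"rot":[0,0,0],"grip":-1},
  {"linear":[0,0.012,0],"rot":[0,0,0],"grip":-1},
])

```text
time: 6.8
ee_pos: [0.5402, 0.0015, 0.0691]
eef_rot: [0.693, 0.721, -0.002, 0.002]
ft_force: [-1.4, -17.0, 3.8]
width: 0.0871
```

Emit:
apply_moves([
  {"linear":[0,-0.04,0],"rot":[0,0,0],"grip":-1},
  {"linear":[0.002,-0.12,0],"rot":[0,0,0],"grip":-1},
  {"linear":[0.005,-0.2,0],"rot":[0,0,0],"grip":-1},
  {"linear":[0.01,-0.27,0],"rot":[0,0,0],"grip":-1},
  {"linear":[0.01,-0.27,0],"rot":[0,0,0],"grip":-1},
  {"linear":[0.01,-0.27,0],"rot":[0,0,0],"grip":-1},
])

```text
time: 7.4
ee_pos: [0.5432, -0.0738, 0.0689]
eef_rot: [0.691, 0.723, 0.0, -0.001]
ft_force: [-0.1, 0.6, -0.1]
width: 0.087
```

Run:
```python
from h import *
s=r.read_state(); print(s["time"],s["ee_pos"],s["eef_rot"],s["ft_force"])
c=r.camera("side"); save(c,"s4.png",(270,70,180,180),3)
R,o=frame([.5366,-.042],.0368)
for n in("top","side"):
    c=r.camera(n)
    for t,z in(("top_tray_edge",.068),("spatula_butt",.013),("spatula_tip",.0095)):
        for d in r.spot_point(t,c)[:1]: print(n,t,round(d["p"],2),np.round(R.T@(at_z(c,d["location"],z)[:2]-o),4))
```

```text
7.4 [ 0.54319972 -0.07375775  0.06894388] [ 6.91003271e-01  7.22851378e-01  2.89656103e-04 -5.30132354e-04] [-0.11827036  0.56912209 -0.05636235]
side top_tray_edge 0.77 [0.0022 0.0565]
```

View pics/s4.png

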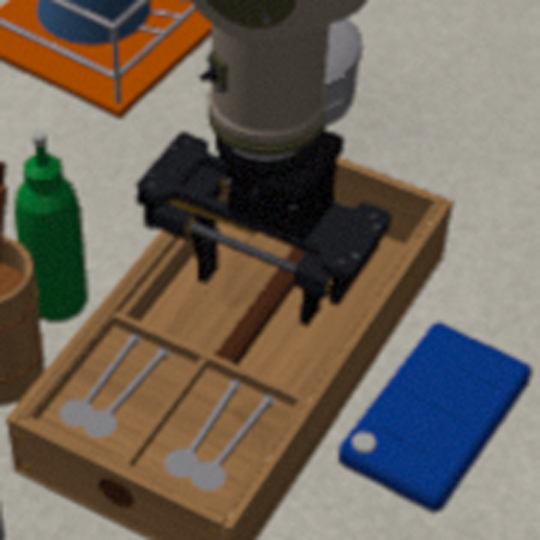

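The tray is home: its edge measures at box y 0.0565 and the push force rose to 17 N with no movement. Now I'll descend over the handle.

Emit:
apply_moves([
  {"linear":[0,0,-0.05],"rot":[0,0,0],"grip":-1},
  {"linear":[0,0,-0.09],"rot":[0,0,0],"grip":-1},
  {"linear":[0,0,-0.12],"rot":[0,0,0],"grip":-1},
  {"linear":[0,0,-0.136],"rot":[0,0,0],"grip":-1},
  {"linear":[0,0,-0.143],"rot":[0,0,0],"grip":-1},
  {"linear":[0,0,-0.143],"rot":[0,0,0],"grip":-1},
  {"linear":[0,0,-0.143],"rot":[0,0,0],"grip":-1},
])

```text
time: 8.55
ee_pos: [0.5437, -0.0743, 0.0266]
eef_rot: [0.691, 0.723, 0.0, 0.0]
ft_force: [0.6, 0.5, 0.1]
width: 0.087
```

Emit:
apply_moves([
  {"linear":[0,0,0],"rot":[0,0,0],"grip":0},
  {"linear":[0,0,0],"rot":[0,0,0],"grip":0.3},
  {"linear":[0,0,0],"rot":[0,0,0],"grip":0.5},
  {"linear":[0,0,0],"rot":[0,0,0],"grip":1},
  {"linear":[0,0,0],"rot":[0,0,0],"grip":1},
  {"linear":[0,0,0],"rot":[0,0,0],"grip":1},
  {"linear":[0,0,0],"rot":[0,0,0],"grip":1},
  {"linear":[0,0,0],"rot":[0,0,0],"grip":1},
  {"linear":[0,0,0],"rot":[0,0,0],"grip":1},
  {"linear":[0,0,0],"rot":[0,0,0],"grip":1},
], newtons=45)

```text
time: 9.55
ee_pos: [0.5434, -0.0743, 0.0263]
eef_rot: [0.691, 0.723, 0.0, 0.0]
ft_force: [-0.7, -0.1, -0.2]
width: 0.0194
```

Emit:
apply_moves([
  {"linear":[0,0,0.01],"rot":[0,0,0],"grip":1},
  {"linear":[0,0,0.027],"rot":[-0.0083,-0.0003,0],"grip":1},
  {"linear":[0,0,0.043],"rot":[-0.0167,-0.0006,0],"grip":1},
  {"linear":[0,0,0.06],"rot":[-0.025,-0.0009,0],"grip":1},
  {"linear":[0,0,0.076],"rot":[-0.0333,-0.0012,0],"grip":1},
  {"linear":[0,0,0.092],"rot":[-0.0417,-0.0015,0],"grip":1},
  {"linear":[0,0,0.108],"rot":[-0.05,-0.0018,0],"grip":1},
  {"linear":[0,0,0.124],"rot":[-0.0583,-0.0021,0],"grip":1},
  {"linear":[0,0,0.14],"rot":[-0.0667,-0.0025,0],"grip":1},
  {"linear":[0,0,0.14],"rot":[-0.0667,-0.0025,0],"grip":1},
  {"linear":[0,0,0.14],"rot":[-0.0667,-0.0025,0],"grip":1},
])

```text
time: 10.65
ee_pos: [0.5434, -0.0742, 0.0682]
eef_rot: [0.687, 0.719, -0.073, 0.075]
ft_force: [0.1, -0.9, -0.3]
width: 0.0196
```

Run:
```python
from h import *
from scipy.spatial.transform import Rotation as Ro
s=r.read_state(); print(s["time"],s["ee_pos"],Ro.from_quat(s["eef_rot"]).as_matrix().round(3).tolist(),s["ft_force"],s["torque"],s["width"])
R,o=frame([.5366,-.042],.0368)
cs={n:r.camera(n) for n in("top","side")}
save(cs["side"],"s5.png",(270,30,200,200),3)
for n,c in cs.items():
  for d in r.spot_point("spatula_butt",c)[:1]:
    print(n,round(d["p"],2),d["location"], "pred", proj(c,np.r_[R@np.array([.006,-.152])+o,.083]))
```

```text
10.65 [ 0.54343104 -0.07421123  0.06824284] [[-0.045, 0.999, 0.008], [0.977, 0.045, -0.208], [-0.208, -0.002, -0.978]] [ 0.08832248 -0.92585987 -0.3009405 ] [ 0.19629971 -0.11703891 -0.00606122] 0.01962178817191798
top 0.68 [417.8, 200.3] pred [[420.42998257 197.01247666]]
side 0.5 [377.8, 130.1] pred [[378.44750593 129.38262495]]
```

View pics/s5.png

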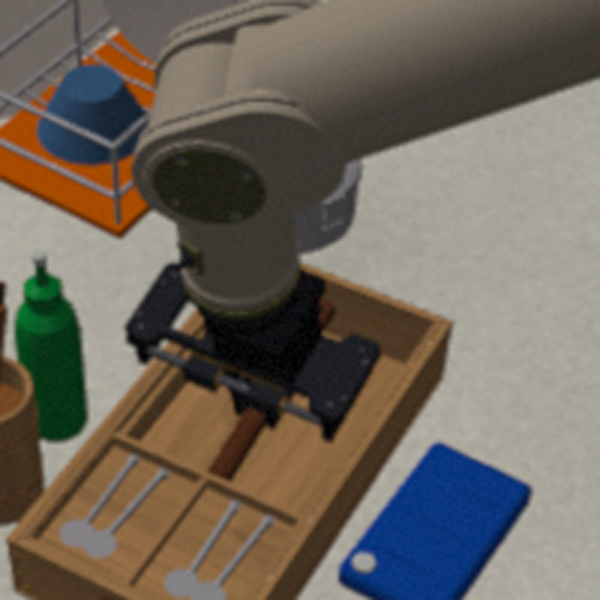

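Emit:
apply_moves([
  {"linear":[0.001,-0.03,0.0065],"rot":[0,0,0],"grip":1},
  {"linear":[0.0025,-0.065,0.014],"rot":[0,0,0],"grip":1},
  {"linear":[0.004,-0.1,0.0215],"rot":[0,0,0],"grip":1},
  {"linear":[0.005,-0.135,0.029],"rot":[0,0,0],"grip":1},
  {"linear":[0.0065,-0.17,0.037],"rot":[0,0,0],"grip":1},
  {"linear":[0.0065,-0.17,0.037],"rot":[0,0,0],"grip":1},
])

```text
time: 11.45
ee_pos: [0.5454, -0.1277, 0.0798]
eef_rot: [0.688, 0.718, -0.073, 0.075]
ft_force: [0.9, -0.0, -0.3]
width: 0.0193
```

Emit:
apply_moves([
  {"linear":[0.001,-0.035,0.0075],"rot":[0,0,0],"grip":1},
  {"linear":[0.0025,-0.07,0.016],"rot":[0,0,0],"grip":1},
  {"linear":[0.004,-0.105,0.025],"rot":[0,0,0],"grip":1},
  {"linear":[0.005,-0.14,0.034],"rot":[0,0,0],"grip":1},
  {"linear":[0.0065,-0.175,0.043],"rot":[0,0,0],"grip":1},
  {"linear":[0.008,-0.21,0.052],"rot":[0,0,0],"grip":1},
  {"linear":[0.009,-0.245,0.061],"rot":[0,0,0],"grip":1},
  {"linear":[0.01,-0.265,0.066],"rot":[0,0,0],"grip":1},
  {"linear":[0.01,-0.265,0.066],"rot":[0,0,0],"grip":1},
  {"linear":[0.01,-0.265,0.066],"rot":[0,0,0],"grip":1},
])

```text
time: 12.45
ee_pos: [0.5484, -0.2045, 0.0991]
eef_rot: [0.687, 0.719, -0.073, 0.075]
ft_force: [1.3, -0.7, 0.2]
width: 0.0193
```

Run:
```python
from h import *
s=r.read_state(); print(s["time"],s["ee_pos"],s["ft_force"],s["torque"],s["width"])
R,o=frame([.5366,-.042],.0368)
c=r.camera("side"); save(c,"s6.png",(270,30,200,200),3)
for t,q in(("spatula_tip",0),("top_tray_edge",.068)):
  for d in r.spot_point(t,c)[:1]:
    print(t,round(d["p"],2),d["location"], proj(c,np.r_[R@np.array([.004,.0195])+o,.044]),(R.T@(at_z(c,d["location"],.068)[:2]-o)) )
```

```text
12.45 [ 0.54836594 -0.20449793  0.09906939] [ 1.28846457 -0.65533524  0.15821762] [ 0.24659376 -0.06548083  0.02842357] 0.0193457089578123
spatula_tip 0.97 [345.0, 180.4] [[346.04039703 183.38453558]] [0.00120151 0.03022959]
top_tray_edge 0.92 [336.1, 186.8] [[346.04039703 183.38453558]] [0.00964062 0.05835284]
```

View pics/s6.png

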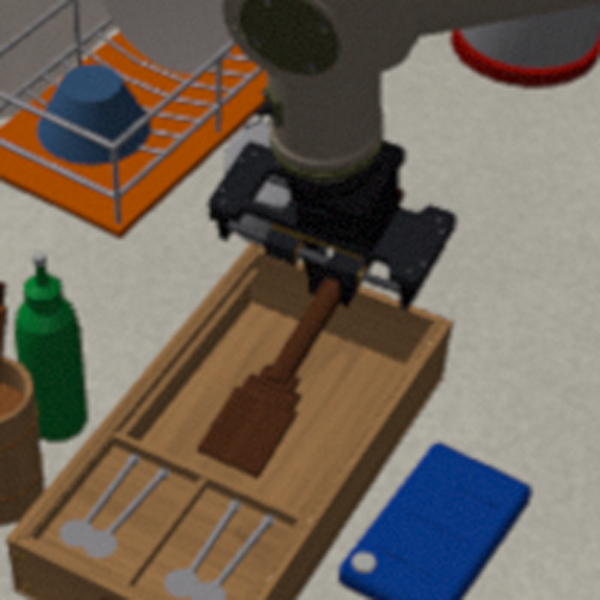

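The blade is clear of the tray, with its tip edge at crop (235,460) inside the opening. Now I'll lift straight up.

Emit:
apply_moves([
  {"linear":[0,0,0.04],"rot":[0,0,0],"grip":1},
  {"linear":[0,0,0.1],"rot":[0,0,0],"grip":1},
  {"linear":[0,0,0.17],"rot":[0,0,0],"grip":1},
  {"linear":[0,0,0.24],"rot":[0,0,0],"grip":1},
  {"linear":[0,0,0.31],"rot":[0,0,0],"grip":1},
  {"linear":[0,0,0.38],"rot":[0,0,0],"grip":1},
  {"linear":[0,0,0.45],"rot":[0,0,0],"grip":1},
  {"linear":[0,0,0.51],"rot":[0,0,0],"grip":1},
  {"linear":[0,0,0.55],"rot":[0,0,0],"grip":1},
  {"linear":[0,0,0.567],"rot":[0,0,0],"grip":1},
  {"linear":[0,0,0.567],"rot":[0,0,0],"grip":1},
  {"linear":[0,0,0.567],"rot":[0,0,0],"grip":1},
  {"linear":[0,0,0.567],"rot":[0,0,0],"grip":1},
  {"linear":[0,0,0.567],"rot":[0,0,0],"grip":1},
])

```text
time: 14.0
ee_pos: [0.5481, -0.2048, 0.2685]
eef_rot: [0.687, 0.719, -0.073, 0.075]
ft_force: [0.3, 0.1, -0.4]
width: 0.0196
```

Run:
```python
from h import *
s=r.read_state(); print(s["time"],s["ee_pos"],s["ft_force"],s["torque"],s["width"])
R,o=frame([.5366,-.042],.0368)
C={n:r.camera(n) for n in("top","side")}
save(C["side"],"s7.png",(220,0,300,300),2)
A=[];b=[];
for n,c in C.items():
  for t,z in(("spatula_tip",.215),("top_tray_edge",.068),("lunch_container",0),("sauce_bottle",0),("chopstick_holder",0),("ice_pack",0),("mug",0),("tea_tin",0)):
    for d in r.spot_point(t,c)[:1]:
      w=at_z(c,d["location"],z); print(n,t,round(d["p"],2),d["location"],w.round(3),(R.T@(w[:2]-o)).round(4) if t=="top_tray_edge" else "")
      if t=="spatula_tip":
        P=np.array(c["mtx"])@np.array(c["extrinsics"])[:3]; A.append((P,d["location"]))
if len(A)==2:
  X=cv2.triangulatePoints(A[0][0],A[1][0],np.array(A[0][1],float),np.array(A[1][1],float)); print("tip xyz",(X[:3]/X[3]).ravel())
```

```text
14.0 [ 0.54811935 -0.20480647  0.26854791] [ 0.3108121   0.11320475 -0.37568029] [ 0.20201606 -0.10848576  0.00990639] 0.019617367574637373
top spatula_tip 0.72 [348.1, 197.7] [ 0.536 -0.02   0.215] 
top top_tray_edge 0.95 [331.1, 200.9] [0.539 0.01  0.068] [0.0048 0.0521]
top lunch_container 0.46 [354.6, 203.9] [ 0.537 -0.049  0.   ] 
top sauce_bottle 0.7 [339.7, 135.4] [ 0.707 -0.013  0.   ] 
top chopstick_holder 0.66 [302.4, 137.2] [0.703 0.08  0.   ] 
top ice_pack 0.87 [361.3, 275.1] [ 0.364 -0.065  0.   ] 
top mug 0.64 [231.3, 222.7] [0.49  0.252 0.   ] 
top tea_tin 0.62 [241.1, 165.6] [0.631 0.231 0.   ] 
side spatula_tip 0.88 [344.4, 132.3] [ 0.547 -0.023  0.215] 
side top_tray_edge 0.73 [338.3, 185.4] [0.542 0.01  0.068] [0.0073 0.0519]
side lunch_container 0.65 [366.3, 100.7] [ 0.676 -0.357  0.   ] 
side sauce_bottle 0.51 [378.8, 88.1] [ 0.673 -0.427  0.   ] 
side chopstick_holder 0.91 [267.4, 194.8] [0.707 0.085 0.   ] 
side ice_pack 0.9 [416.1, 210.2] [ 0.368 -0.073  0.   ] 
side mug 0.92 [300.3, 285.6] [0.489 0.252 0.   ] 
side tea_tin 0.98 [253.6, 250.2] [0.634 0.235 0.   ] 
tip xyz [ 0.53914539 -0.01703737  0.22343071]
```

View pics/s7.png

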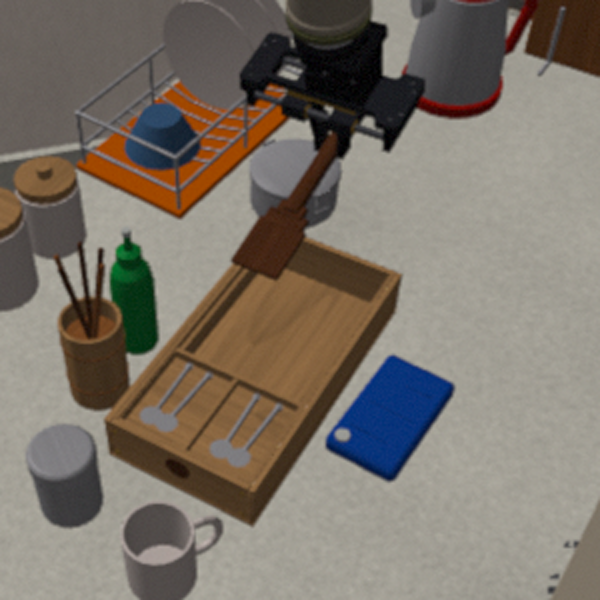

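Run:
```python
from h import *
c=r.camera("top"); save(c,"t8.png",(255,140,180,130),4.4)
```

```text
(no output)
```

View pics/t8.png

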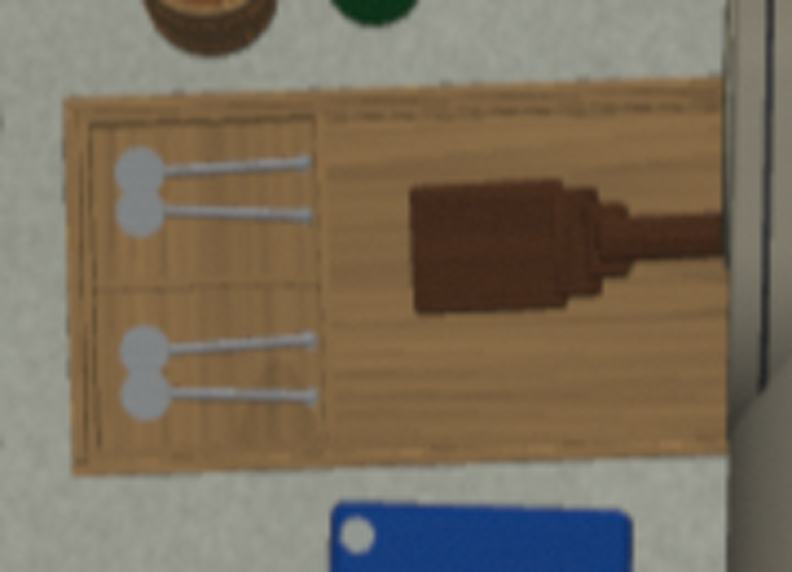

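The tray sits flush at the end wall (crop x about 90, outer edge about 322), and the spatula is held clear above the box.

```bash
python3 -c "
from bench import r
print(r.close_job(), r.read_state()['width'])"
```

```text
the job is handed in; nothing more can be done
the job is handed in; nothing more can be done
```

I pushed the tray home, gripped the spatula's handle, tipped it up 12°, drew it out along its length and lifted it clear. The job is handed in at about 14 s of robot time.

**Last checks**
- **Tray:** it stopped dead with the push force rising to 17 N, and the last top picture shows it flush against the end wall. The point finder put its edge at box y 52 to 58 mm, against 56 mm when home.
- **Spatula:** still gripped, with the fingers 19.6 mm apart. The blade tip, its lowest point, is at about 0.22 m, roughly 15 cm above the rim. The outside force was under 0.5 N, so it is touching nothing.
- **Other things:** the bystanders measured where they were at the start to within about 15 mm, which I take as the finder's scatter. Two readings disagreed: the lunch container in the top view, where the arm probably hid it (low confidence), and the bottle in the side view. The other camera showed each of them in place.

I could not confirm the grip after handing in, because the robot no longer gives readings.

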